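# Reverse a row of marking samples from rack to rack

## Robot

A 6-joint arm with a two-finger parallel gripper is mounted at the origin on a cart in front of the work surface, level with it; the furniture and walls round the work are solid. World frame = base frame: x ahead of the robot, y to its left, z up, the work surface at z = 0. Lengths are in mm, angles in rad, forces in N, time in s.
With the tool pointing down it reaches from about 275 to 825 mm from the base axis. Payload 4.9 kg.
Tool frame: the origin (TCP) lies at the very end of the fingers, on their centre line; the grasp point (between the pads) lies 19 mm behind it; z points along the fingers, y is the line along which they close (so a half turn about z gives the same grasp; the last joint's range is limited). The gripper opens to 85 mm and grips with 20 to 120 N. Pads are 22 mm wide; open, the fingers measure 114 mm over their backs; the gripper's body (76 mm by 85 mm) begins 54 mm behind the grasp point. The pads swing forward as they close: fully open they stand 13 mm farther back than shut.
Start: joints at [-1.288, 0.326, -0.193, 1.052, 0, 1.437], TCP at [222.673, -502.927, 231.281] pointing down, gripper open.
Joint ranges: [-2.65, 2.65], [-0.97, 1.79], [-1.3, 1.35], [-1.93, 2.1], [-1.47, 1.37], [-3.14, 3.14]. Speed limits (rad/s): [2.57, 2.57, 3.14, 3.14, 3.14, 3.14].

## Interface

Orientations are given as [roll, pitch, yaw] about the fixed x, y, z axes, in that order (R = Rz(yaw) Ry(pitch) Rx(roll)).
In Python, from bench import bot, solve_ik, imaging gives the robot as it stands. Calls block until the motion is done:
- bot.move_ptp(position, orientation): joint-space move of the TCP to a pose.
- bot.movel(position, rot=None, max_speed=150, threshold=None): straight line of the TCP; rot=None keeps the orientation; max_speed is the mean speed in mm/s. With threshold (N) it stops when the force on the tool has changed by that much, and returns True; else False.
- bot.move_j(angles): joint-space move.
- bot.grip(opening, effort=None): opening from 0.0 (shut) to 1.0 (fully open); effort is the grip in N (None keeps the last); returns when the fingers have stopped.
- bot.dwell(seconds).
- solve_ik(position, orientation): joint angles nearest the present ones, or None.
- bot.get_state(): the state.
- imaging.capture(name): name is "scene" or "top" or "wrist"; returns the picture (384x512x3 uint8, blue, green, red); there is no depth.
- imaging.camera_model(name): a dict with "K" (3x3 intrinsics, pixels), "position" and "rotation" of the camera in the world. Camera axes: x right, y up, looking along -z (the intrinsics and any distortion apply to the point x, -y, -z); pixel columns grow to the right and rows downward; lengths in mm; the calibration is good to about 2 mm. A picture is of the moment at which its call begins: read the wrist's pose just before it. camera_model takes no time and is no camera call; for the wrist camera it gives the pose at the moment of the call.
A pose or a line that the arm cannot do raises bot.IKError and nothing moves.
- bot.sign_off(): hands the job in; it is judged then, once.
The state is a dict: "t": time; "qpos": joint angles; "joint_velocities": joint speeds; "effort": joint torques, N m; "tcp_pos": TCP position; "orientation": TCP orientation; "contact_force": force on the tool from outside, world axes, zero at the start; "wrist_torque": the same for the moment, N m; "opening": opening from 0.0 (shut) to 1.0 (fully open); "gripper_force": force on a finger pad.
Only numpy, scipy, OpenCV 4.12 (cv2) and the standard library are available. Lean on these libraries where they do the work, as an engineer would, in place of code of your own. Each camera call takes 0.05 s, during which the arm holds its last target. There are 200 camera calls.

## Task

Move the four metal samples one by one from the loaded rack to the empty rack, in reverse order: each rack has a black knob at one end, and the sample nearest the knob on the loaded rack goes into the slot farthest from the knob on the other rack, the second from the knob becomes the second from the plain end, and so on. Stand each one flat, the same way up as it was, in the middle of its own slot, and leave the mug and the roll of tape where they are.

Things in the scene. Friction and masses are not known exactly. Their poses are not given: they have to be found in the camera images.
- loaded_rack: Rack that holds the four samples at the start. Fixed, aluminium, 76 x 282 mm; origin on the desk, mid-row. Slot centres x = 0, y = -99, -33, 33, 99 mm; parts stand on black pads at z = 9.5 mm. Slots 62 mm wide between 4 mm walls up to z = 19 mm, open toward +x and -x: close the fingers along x. Black knob (24 mm wide, top z = 38 mm) at y = +138.5 mm; -y end plain (y = -134 mm).
- empty_rack: Rack of the same make, empty at the start. Fixed, aluminium, 76 x 282 mm; origin on the desk, mid-row. Slot centres x = 0, y = -99, -33, 33, 99 mm; parts stand on black pads at z = 9.5 mm. Slots 62 mm wide between 4 mm walls up to z = 19 mm, open toward +x and -x: close the fingers along x. Black knob (24 mm wide, top z = 38 mm) at y = +138.5 mm; -y end plain (y = -134 mm).
- puck: Plain solid aluminium disc, 36 mm in diameter, 22 mm high, about 70 g. Loose, standing in the middle of one of the loaded rack's slots at the start. Origin: centre of its underside; z up.
- bush: Brass bush, stepped: 31 mm in diameter up to a height of 14 mm, then a 24 mm neck up to 29 mm, with a hole through it; about 120 g. Loose, standing in the middle of one of the loaded rack's slots at the start. Origin: centre of its underside; z up.
- gear: Steel spur gear, 49 mm over the teeth, toothed rim 10 mm thick, with a 20 mm hub up to 18 mm on top; about 100 g. Loose, standing in the middle of one of the loaded rack's slots at the start. Origin: centre of its underside; z up.
- ring: Plain steel ring, 46 mm outside diameter, 12 mm high, open in the middle; about 90 g. Loose, standing in the middle of one of the loaded rack's slots at the start. Origin: centre of its underside; z up.
- pad_puck: Thin black rubber pad, 70 x 60 x 1.5 mm, fixed in the loaded rack: the one on which the puck stands at the start, so it marks for good which slot that part came from. Origin: centre of its underside. It is not moved.
- pad_bush: Thin black rubber pad, 70 x 60 x 1.5 mm, fixed in the loaded rack: the one on which the bush stands at the start, so it marks for good which slot that part came from. Origin: centre of its underside. It is not moved.
- pad_gear: Thin black rubber pad, 70 x 60 x 1.5 mm, fixed in the loaded rack: the one on which the gear stands at the start, so it marks for good which slot that part came from. Origin: centre of its underside. It is not moved.
- pad_ring: Thin black rubber pad, 70 x 60 x 1.5 mm, fixed in the loaded rack: the one on which the ring stands at the start, so it marks for good which slot that part came from. Origin: centre of its underside. It is not moved.
- mug: White mug with grey dots, 82 mm in diameter, 91 mm high, handle at the side, standing on the near right of the desk. Bystander. Origin: centre of its underside.
- tape_roll: Roll of black tape lying flat, 62 mm in diameter, 19 mm high, on the near left of the desk. Bystander. Origin: centre of its underside.

How it is judged (in metres and radians):
At the end, for the whole second after the job is handed in: Each sample is in the empty rack's slot that mirrors its own (from slot y on the loaded rack to slot -y), within 12 mm of the slot's centre along the row and 15 mm across it, resting on the pad (height within 4 mm), upright within 0.12 rad, at rest (under 0.02 m/s) (((y of pad_puck in the frame of loaded_rack between -0.109 and -0.089 m and y of puck in the frame of empty_rack between 0.087 and 0.111 m) or (y of pad_puck in the frame of loaded_rack between -0.043 and -0.023 m and y of puck in the frame of empty_rack between 0.021 and 0.045 m) or (y of pad_puck in the frame of loaded_rack between 0.023 and 0.043 m and y of puck in the frame of empty_rack between -0.045 and -0.021 m) or (y of pad_puck in the frame of loaded_rack between 0.089 and 0.109 m and y of puck in the frame of empty_rack between -0.111 and -0.087 m)) and x of puck in the frame of empty_rack between -0.015 and 0.015 m and z of puck in the frame of empty_rack between 0.0055 and 0.0135 m and angle between each of puck, bush, gear, ring's own z axis and vertical below 0.12 rad and linear speed of each of puck, bush, gear, ring below 0.02 m/s and ((y of pad_bush in the frame of loaded_rack between -0.109 and -0.089 m and y of bush in the frame of empty_rack between 0.087 and 0.111 m) or (y of pad_bush in the frame of loaded_rack between -0.043 and -0.023 m and y of bush in the frame of empty_rack between 0.021 and 0.045 m) or (y of pad_bush in the frame of loaded_rack between 0.023 and 0.043 m and y of bush in the frame of empty_rack between -0.045 and -0.021 m) or (y of pad_bush in the frame of loaded_rack between 0.089 and 0.109 m and y of bush in the frame of empty_rack between -0.111 and -0.087 m)) and x of bush in the frame of empty_rack between -0.015 and 0.015 m and z of bush in the frame of empty_rack between 0.0055 and 0.0135 m and ((y of pad_gear in the frame of loaded_rack between -0.109 and -0.089 m and y of gear in the frame of empty_rack between 0.087 and 0.111 m) or (y of pad_gear in the frame of loaded_rack between -0.043 and -0.023 m and y of gear in the frame of empty_rack between 0.021 and 0.045 m) or (y of pad_gear in the frame of loaded_rack between 0.023 and 0.043 m and y of gear in the frame of empty_rack between -0.045 and -0.021 m) or (y of pad_gear in the frame of loaded_rack between 0.089 and 0.109 m and y of gear in the frame of empty_rack between -0.111 and -0.087 m)) and x of gear in the frame of empty_rack between -0.015 and 0.015 m and z of gear in the frame of empty_rack between 0.0055 and 0.0135 m and ((y of pad_ring in the frame of loaded_rack between -0.109 and -0.089 m and y of ring in the frame of empty_rack between 0.087 and 0.111 m) or (y of pad_ring in the frame of loaded_rack between -0.043 and -0.023 m and y of ring in the frame of empty_rack between 0.021 and 0.045 m) or (y of pad_ring in the frame of loaded_rack between 0.023 and 0.043 m and y of ring in the frame of empty_rack between -0.045 and -0.021 m) or (y of pad_ring in the frame of loaded_rack between 0.089 and 0.109 m and y of ring in the frame of empty_rack between -0.111 and -0.087 m)) and x of ring in the frame of empty_rack between -0.015 and 0.015 m and z of ring in the frame of empty_rack between 0.0055 and 0.0135 m); the robot touches nothing.
It fails at once if the mug is pushed more than 20 mm or tipped over (distance of mug from where it was at the start of the episode above 0.02 m or angle between mug's own z axis and vertical above 0.35 rad).
It fails at once if the roll of tape is pushed more than 20 mm or tipped over (distance of tape_roll from where it was at the start of the episode above 0.02 m or angle between tape_roll's own z axis and vertical above 0.35 rad).
It also fails if it takes over 88 s, if anything falls off the work surface, if the arm or the gripper's body presses on something with over 40 N, if the wrist force passes 120 N, or if a joint passes its speed limit or range.

## Working session

There is one attempt and no reset: what is moved stays moved. The work goes in short steps, each a Python script; the robot and the scene stay as the last script left them, time stands still between calls to the robot, and variables do not carry over. Pictures are saved under pics/ and viewed, at most 14 in all, crops included, and the job is handed in when it is done.

```bash
ls; mkdir -p pics
python3 - <<'E'
from bench import bot, imaging
import cv2
for n in("scene","top"):
    cv2.imwrite(f"pics/{n}0.png",imaging.capture(n)); m=imaging.camera_model(n); print(n,m)
s=bot.get_state(); print(s['t'],s['tcp_pos'],s['orientation'])
E
```

```text
pics
scene {'K': array([[352.58358246,   0.        , 254.3111748 ],
       [  0.        , 352.58358246, 191.92247081],
       [  0.        ,   0.        ,   1.        ]]), 'position': array([ -20.95041475, -429.57880512,  637.48034479]), 'rotation': array([ 0.83949746, -0.00234994, -0.9298501 ])}
top {'K': array([[469.66660216,   0.        , 257.50858163],
       [  0.        , 469.66660216, 190.14019591],
       [  0.        ,   0.        ,   1.        ]]), 'position': array([ 388.95154315,  -25.63463829, 1402.63582314]), 'rotation': array([ 0.08371699, -0.00483295, -1.58984039])}
0.1 [ 222.53280018 -502.43242708  230.59966996] [-3.14011352e+00 -1.91324195e-04  4.16790312e-01]
```

View pics/top0.png

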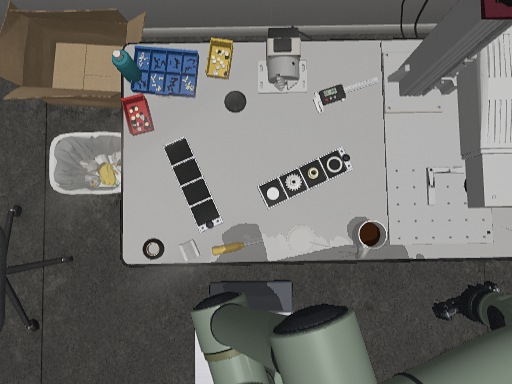

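View pics/scene0.png

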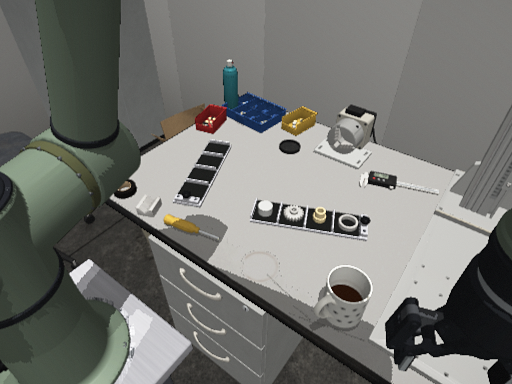

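The top view shows the loaded rack from the puck at (272,193), through gear (293,181) and bush (313,173), to the ring (334,163), with its knob at (347,157). The empty rack has its plain end near (177,143) and its knob at (209,226). Next I'll measure the pads.

```bash
cat > h.py <<'E'
import numpy as np, cv2
from scipy.spatial.transform import Rotation as Rot
from bench import bot, solve_ik, imaging
def ray(m,uv,z):
    K=m['K']; u,v=uv
    d=Rot.from_euler('xyz',m['rotation']).as_matrix()@np.array([(u-K[0,2])/K[0,0],-(v-K[1,2])/K[1,1],-1])
    p=np.array(m['position']); return (p+d*(z-p[2])/d[2])
def project(m,P):
    K=m['K']; c=Rot.from_euler('xyz',m['rotation']).as_matrix().T@(np.asarray(P,float)-m['position'])
    return np.array([K[0,0]*c[0]/-c[2]+K[0,2],K[1,1]*-c[1]/-c[2]+K[1,2]])
E
python3 - <<'E'
from h import *
for n in("top","scene"):
    im=cv2.imread(f"pics/{n}0.png"); m=imaging.camera_model(n)
    k=(im.max(2)<55).astype('uint8')
    cs,_=cv2.findContours(k,cv2.RETR_EXTERNAL,cv2.CHAIN_APPROX_NONE)
    for c in cs:
        a=cv2.contourArea(c)
        if 25<a<900:
            r=cv2.minAreaRect(c); p=ray(m,r[0],9.5)
            if 250<p[0]<800 and abs(p[1])<450:
                b=[ray(m,q,9.5)[:2] for q in cv2.boxPoints(r)]
                print(n,np.round(r[0],1),a,'c',np.round(p[:2]),'sides',np.round([np.linalg.norm(b[0]-b[1]),np.linalg.norm(b[1]-b[2])]))
E
```

```text
top [360.1 263.7] 582.5 c [ 283. -332.] sides [890.  25.]
top [153.  248.5] 294.0 c [339. 276.] sides [59. 55.]
top [369.5 234. ] 331.0 c [ 369. -363.] sides [56. 65.]
top [205.6 214.3] 413.0 c [437. 121.] sides [68. 74.]
top [124.7 229.1] 171.5 c [398. 360.] sides [ 94. 266.]
top [300.3 189.2] 34.5 c [ 506. -162.] sides [46. 21.]
top [271.1 189.2] 127.5 c [508. -75.] sides [57. 46.]
top [195.5 191.5] 399.0 c [505. 150.] sides [68. 58.]
top [292.8 182.6] 62.0 c [ 526. -140.] sides [59. 64.]
top [312.9 173.3] 386.0 c [ 553. -201.] sides [58. 66.]
top [334.  163.5] 69.0 c [ 581. -265.] sides [27. 30.]
top [186.8 171.2] 392.0 c [566. 175.] sides [68. 58.]
top [336.5 162.3] 170.0 c [ 585. -273.] sides [82. 66.]
top [178.  151.3] 379.0 c [627. 201.] sides [68. 56.]
scene [346.5 293. ] 301.0 c [ 407. -344.] sides [34. 64.]
scene [348.  222.5] 45.5 c [ 588. -261.] sides [29. 17.]
scene [364.5 220. ] 45.5 c [ 620. -290.] sides [26. 21.]
scene [346.5 223.9] 135.5 c [ 582. -260.] sides [68. 64.]
scene [319.  219.6] 261.5 c [ 555. -200.] sides [68. 61.]
scene [291.9 215.3] 135.5 c [ 527. -139.] sides [68. 61.]
scene [265.5 211. ] 171.5 c [500. -78.] sides [69. 64.]
scene [192.4 190.7] 287.0 c [445. 123.] sides [62. 79.]
scene [381.8 179.9] 176.0 c [ 793. -266.] sides [57. 75.]
scene [201.5 174. ] 215.5 c [512. 152.] sides [58. 77.]
scene [209.4 160.4] 183.0 c [573. 178.] sides [56. 76.]
scene [216.5 147.6] 149.5 c [635. 205.] sides [57. 75.]
scene [289.5 146.5] 200.0 c [777.  27.] sides [61. 71.]
scene [149.3 145.9] 106.5 c [516. 378.] sides [92. 37.]
```

Run:
```python
from h import *
for i,(p,y) in enumerate([([541,-170,300],-65.8),([536,163,300],22.7)]):
    for yy in (y,y+180): print(yy,solve_ik(p,[np.pi,0,np.radians(yy)]))
    bot.move_ptp(p,[np.pi,0,np.radians(y)])
    bot.dwell(0.3)
    m=imaging.camera_model("wrist"); im=imaging.capture("wrist"); cv2.imwrite(f"pics/w{i}.png",im)
    np.save(f"w{i}.npy",m,allow_pickle=True)
    print(m['position'],m['rotation'],bot.get_state()['t'],bot.get_state()['tcp_pos'],bot.get_state()['qpos'])
cv2.imwrite("pics/w.png",cv2.resize(np.vstack([cv2.imread(f"pics/w{i}.png") for i in(0,1)]),(400,600)))
```

```text
-65.8 [-0.43461741  0.32448242 -0.0190124   1.2273015   0.         -2.42778341]
114.2 [-0.43461741  0.32448242 -0.0190124   1.2273015   0.          0.71380924]
[ 567.60228032 -229.78965561  442.84324986] [-2.63812436e-01 -1.07765408e-03 -2.72013845e+00] 3.675 [ 540.95677765 -170.0826068   299.98075984] [-4.34777402e-01  3.24501714e-01 -1.90334687e-02  1.22731524e+00
 -1.04281351e-05 -2.42776165e+00]
22.7 [ 0.16346417  0.31111123 -0.03777641  1.22190869  0.          2.90886708]
202.7 [ 0.16346417  0.31111123 -0.03777641  1.22190869  0.         -0.23272557]
[596.24211654 188.31325607 442.85857173] [-0.26345103  0.00140963 -1.17533067] 8.425 [536.01225468 162.99894736 300.0013555 ] [ 1.63453738e-01  3.11116348e-01 -3.77658624e-02  1.22189453e+00
  9.09402005e-06  2.90886634e+00]
```

View pics/w.png

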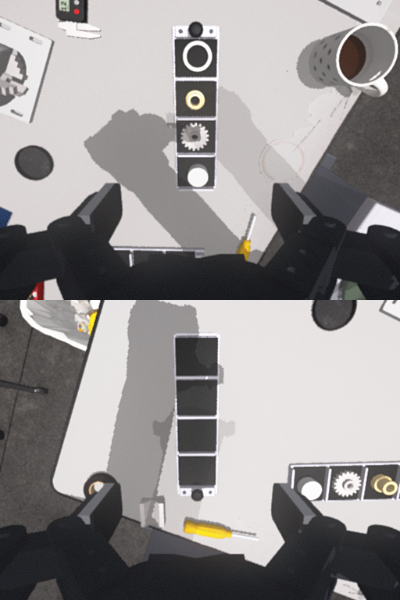

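The wrist views show both racks whole. The order is confirmed as ring, bush, gear, puck from the knob. The loaded row lies at columns ~225–277 and rows 30–245 of the full image. Next I'll measure the pads in these images.

Run:
```python
from h import *
for i in(0,1):
    im=cv2.imread(f"pics/w{i}.png"); m=np.load(f"w{i}.npy",allow_pickle=True).item()
    k=(im.max(2)<75).astype('uint8'); k[:,:215]=0;k[:,290:]=0;k[250:]=0
    k=cv2.morphologyEx(k,cv2.MORPH_OPEN,np.ones((3,3)))
    cs,_=cv2.findContours(k,cv2.RETR_EXTERNAL,cv2.CHAIN_APPROX_NONE)
    for c in cs:
        a=cv2.contourArea(c)
        if a<100: continue
        r=cv2.minAreaRect(c); p=ray(m,r[0],9.5); b=[ray(m,q,9.5)[:2] for q in cv2.boxPoints(r)]
        e=[b[1]-b[0],b[2]-b[1]]
        print(i,np.round(r[0],1),a,np.round(p[:2],1),np.round([np.linalg.norm(x) for x in e],1),np.round([np.degrees(np.arctan2(x[1],x[0])) for x in e],1))
    k=(im.max(2)>105).astype('uint8')
    if i==0:
      for q in range(4):
        x,y,w,h=227,[48,101,155,200][q],48,[44,44,40,44][q]
        mm=np.zeros_like(k); mm[y:y+h,x:x+w]=k[y:y+h,x:x+w]
        n,l,s,_=cv2.connectedComponentsWithStats(mm); j=1+np.argmax(s[1:,4]); X,Y,W,H,A=s[j]
        u=(X+W/2-.5,Y+H/2-.5); z=[21.5,23.5,19.5,31.5][q]
        print(['ring','bush','gear','puck'][q],s[j],np.round(ray(m,u,z)[:2],1),'diam',np.round(np.linalg.norm(ray(m,(X,u[1]),z)-ray(m,(X+W,u[1]),z)),1))
```

```text
0 [234.5 219.5] 290.0 [521.2 -67.7] [18.5 54. ] [-155.9  113.7]
0 [233.5 170.5] 149.0 [ 551.2 -133.7] [20.5 44. ] [-155.9  113.7]
0 [252.   71.5] 495.0 [ 580.9 -262.5] [30.5 30.3] [-155.8  114.7]
0 [250.   73.5] 947.5 [ 582.2 -259.2] [65.6 57.1] [-155.8  115.3]
0 [250.  38.] 174.0 [ 599.3 -297.5] [19.9 20.7] [-155.8  114.5]
ring [233  52  39  40 659] [ 580.5 -261.6] diam 48.6
bush [237 115  26  26 457] [ 555.3 -197.6] diam 33.7
gear [231 156  37  38 954] [ 530.1 -139.4] diam 50.3
puck [227 210  48  34 925] [499.3 -75.5] diam 66.3
1 [249.5 218. ] 1072.5 [443.2 128. ] [58.4 52.3] [ -67.3 -156.5]
1 [251.5 173. ] 1790.5 [505.8 151. ] [64.3 57. ] [ -67.3 -156.2]
1 [251.5 124.5] 1956.5 [567.  176.6] [67.  56.6] [ -67.3 -156.1]
1 [251.  72.] 2388.0 [627.9 202.7] [65.5 58.2] [ -67.4 -156.1]
```

```bash
cat >> h.py <<'E'
src={'ring':(581.5,-260.5),'bush':(554.6,-200),'gear':(527.6,-139.8),'puck':(500.3,-79.3)}
dst={'ring':(627.4,202.0),'bush':(566.6,176.3),'gear':(505.8,150.6),'puck':(445.,124.9)}
YS,YD=np.radians(114.2),np.radians(-157.1)
def st(tag):
    s=bot.get_state(); print(tag,round(s['t'],2),np.round(s['tcp_pos'],1),'open',round(s['opening'],3),'gf',np.round(s['gripper_force'],1),'F',np.round(s['contact_force'],1))
def pick(n,z):
    bot.grip(1.0)
    bot.move_ptp([*src[n],90],[np.pi,0,YS])
    bot.movel([*src[n],z],max_speed=80,threshold=8); st('down')
    bot.grip(0.0,40); st('closed')
    bot.movel([*src[n],90],max_speed=100); st('lifted')
E
python3 - <<'E'
from h import *
pick('ring',11)
cv2.imwrite("pics/r1.png",imaging.capture("wrist"))
E
```

```text
down 11.75 [ 582.  -260.8   11.6] open 1.003 gf 0.0 F [0.7 0.5 0.5]
closed 12.22 [ 581.8 -260.7   11.8] open 0.512 gf 40.8 F [-1.5  1.4  5.9]
lifted 13.16 [ 581.  -260.2   89.2] open 0.511 gf 40.8 F [ 1.2 -0.3 -0.6]
```

View pics/r1.png

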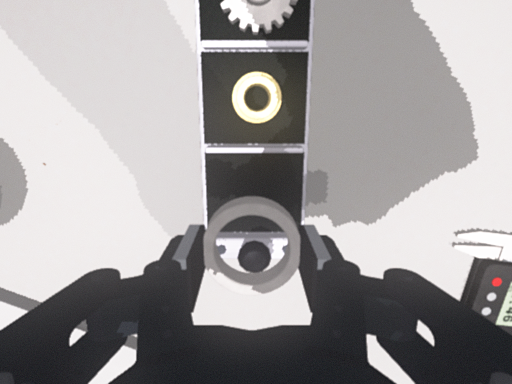

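The ring is held between the pads, centred at about (253,242), with the bush at (257,97) untouched. Placing it next.

```bash
cat >> h.py <<'E'
def place(n,z,w):
    bot.move_ptp([*dst[n],90],[np.pi,0,YD]); st('over')
    bot.movel([*dst[n],30],max_speed=100)
    bot.movel([*dst[n],z],max_speed=30,threshold=6); st('put')
    bot.grip(w); st('released')
    bot.movel([*dst[n],90],max_speed=120)
E
python3 - <<'E'
from h import *
place('ring',11.5,.8)
bot.dwell(.1)
np.save("w2.npy",imaging.camera_model("wrist"),allow_pickle=True)
cv2.imwrite("pics/r2.png",imaging.capture("wrist")); st('')
E
```

```text
over 14.91 [627.8 200.7  90. ] open 0.515 gf 40.8 F [ 0.8 -0.6 -0.9]
put 16.26 [627.  201.9  11.8] open 0.513 gf 41.4 F [-1.   0.2  5.5]
released 16.62 [625.9 201.7  10.6] open 0.802 gf 0.0 F [-0.4  0.1  0.1]
 17.58 [626.6 201.8  88.8] open 0.798 gf 0.0 F [-0.1 -0.5  0.2]
```

View pics/r2.png

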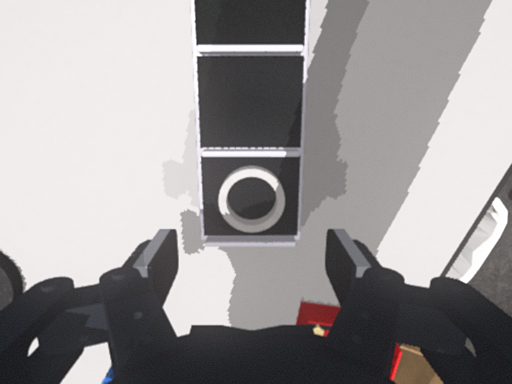

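The ring sits flat in the plain-end slot, centred at (252,199) with the slot centre at ~(251,196). On to the rest, with checks at each grasp.

```bash
python3 - <<'E'
from h import *
for n,z,o in (('bush',12,.34),('gear',10.5,.55),('puck',12,.4)):
    print(n); pick(n,z)
    if abs(bot.get_state()['opening']-o)>.08: print('unexpected grasp'); break
    cv2.imwrite(f"pics/h_{n}.png",imaging.capture("wrist"))
    place(n,z,.75)
    bot.dwell(.1); cv2.imwrite(f"pics/p_{n}.png",imaging.capture("wrist"))
else:
    bot.move_ptp([536,163,300],[np.pi,0,YD-0]); bot.dwell(.3)
    np.save("w3.npy",imaging.camera_model("wrist"),allow_pickle=True)
    cv2.imwrite("pics/end.png",imaging.capture("wrist")); st('end')
E
python3 -c "
import cv2,numpy as np
f=lambda a:cv2.imread('pics/'+a+'.png')
e=f('end')
if e is not None: cv2.imwrite('pics/m.png',cv2.resize(np.vstack([np.hstack([f('p_bush'),f('p_gear')]),np.hstack([f('p_puck'),e])]),(800,600)))"
```

```text
bush
down 20.53 [ 555.1 -200.3   12.5] open 1.0 gf 0.0 F [ 0.3 -0.4 -0.8]
closed 21.09 [ 554.9 -200.    12.5] open 0.337 gf 39.5 F [-0.8  0.8  4.4]
lifted 22.02 [ 554.1 -199.7   89.3] open 0.339 gf 39.5 F [ 0.2 -0.3 -1.3]
over 23.48 [566.9 175.4  89.9] open 0.337 gf 39.5 F [ 0.6  0.4 -1.3]
put 24.82 [566.2 176.3  12.5] open 0.335 gf 40.1 F [-1.  -0.6  4.4]
released 25.25 [565.3 176.1  11.6] open 0.747 gf 0.0 F [ 0.1 -0.4 -0.7]
gear
down 28.9 [ 528.1 -140.    11. ] open 0.999 gf 0.0 F [-0.4 -0.2  0.3]
closed 29.36 [ 528.1 -139.9   11.4] open 0.54 gf 40.0 F [-1.3  0.5  4.7]
lifted 30.3 [ 527.1 -139.6   89.4] open 0.542 gf 41.1 F [ 0.8 -0.3 -0.8]
over 31.47 [506.  150.   89.8] open 0.542 gf 41.1 F [ 0.2  0.7 -0.5]
put 32.83 [505.5 150.6  11.4] open 0.542 gf 41.7 F [-0.7  0.5  4.1]
released 33.14 [504.6 150.4  10.7] open 0.748 gf 0.0 F [-0.5  0.  -0.1]
puck
down 36.6 [500.7 -79.4  12.4] open 1.002 gf 0.0 F [-0.  -0.3  0. ]
closed 37.12 [500.5 -79.4  12.5] open 0.401 gf 39.6 F [-1.8  0.2  5.3]
lifted 38.05 [499.8 -79.1  89.4] open 0.406 gf 39.9 F [-0.2 -0.6 -1.1]
over 39.15 [445.3 124.6  89.8] open 0.407 gf 39.9 F [ 0.5  0.4 -0.9]
put 40.48 [444.7 124.9  12.5] open 0.401 gf 40.5 F [-0.6  0.   5.1]
released 40.88 [443.9 124.8  11.9] open 0.75 gf 0.0 F [ 0.5  0.1 -0.1]
end 43.1 [535.6 162.8 299.3] open 0.752 gf 0.0 F [ 0.2 -0.  -0.1]
```

View pics/m.png

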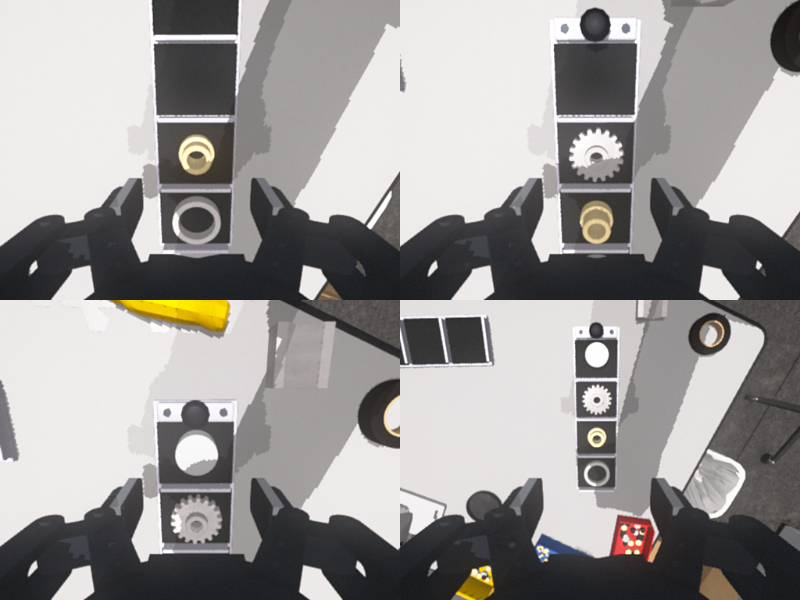

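All four samples stand upright in the middle of their slots. In the last panel, from the knob: puck (597,354), gear (597,400), bush (597,437), ring (597,472). Nothing else was disturbed.

```bash
python3 -c "
from bench import bot
print(bot.sign_off())"
```

```text
the job is handed in; nothing more can be done
None
```

The ring, bush, gear and puck now stand upright in their mirrored slots on the empty rack, the mug and tape were not touched, and I handed the job in at about 43 s of the 88 s limit (no verdict came back).

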